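# Close a telescopic mast and roll it to the packing line

### The job

Close the telescopic mast for packing: push its tubes fully home one after another, the thinnest first, then the next, then the thickest; the bolted steel plate at its foot is there to take the push. Then roll the closed mast along the bench, without lifting it, to the strip of brown tape, and leave it lying still lengthwise along the tape, centred over its width. Leave everything else on the bench where it is.

Things in the scene. Friction and masses are not known exactly. Their poses are not given: they have to be found in the camera images.
- mast_mid (a point): Middle of the bare big tube (48 mm across) of a loose, lying telescopic mast of four aluminium tubes (48, 40, 32, 24 mm), about 0.7 kg; on the axis, 29 mm above the bench. x runs along the mast from foot to thin end; y and z turn with it as it rolls (z up at the start). Fully closed, the mast is 264 mm long from foot to stud. It rolls easily and soon stops when let go.
- mast_foot (a point): Centre of the outer end face of the mast's black rubber foot, 85 mm behind mast_mid: foot 58 mm across, 28 mm long. The mast lies and rolls on this foot and the big tube's collar; all else is clear of the bench.
- mast_collar (a point): Centre of the big tube's black ribbed collar, on the axis, 72 mm ahead of mast_mid: 58 mm across, 26 mm long. The second tube slides in and out through it.
- tube2_collar (a point): Centre of the black collar of the second tube (the thickest that slides), on the axis, 29 mm above the bench. 50 mm across, 26 mm long along the mast (13 mm either side of this point); axes as mast_mid. It stays outside: fully home, it sits against the big tube's collar.
- tube3_collar (a point): The same for the third tube: collar 42 mm across, 26 mm long; home, it sits against the second tube's collar.
- tube4_collar (a point): The same for the thinnest tube, the innermost: collar 34 mm across, 26 mm long, with a 16 mm long, 14 mm thick steel stud on its outer end; home, it sits against the third tube's collar.
- tube2 (a joint): How far the second tube is drawn out of the big tube, m: 0 = fully home, grows as it is drawn out (to 0.11). Holds by friction, slides at about 8 N.
- tube3 (a joint): The same for the third tube out of the second. Slides at about 4.5 N.
- tube4 (a joint): The same for the thinnest tube out of the third. Slides at about 2 N, so that a push on it closes it before the thicker tubes move; once home, pushing on moves the next tube.
- stop_face (a point): Grey steel angle plate bolted to the bench as an end stop, 130 mm wide, 80 mm high: middle of its upright face, 29 mm above the bench; y points into the plate. The mast lies square to it, its foot 10 to 30 mm off at the start, thin end pointing away (-y). The bench alone holds the mast with some 3 to 6 N; the plate takes the push.
- mark: Strip of brown tape stuck flat on the bench, 30 mm wide, 330 mm long, no thickness: its middle, at bench height. y runs along the strip, x across it. It runs beside the mast, parallel within a few degrees, 120 to 155 mm from it, on the robot's side or on the far side.
- spool: Bystander, leave alone: reel of copper wire standing flat, 60 mm across, 48 mm high. Origin at its underside, middle.
- meter: Bystander, leave alone: hand multimeter, 75 x 150 x 34 mm, lying face up. Origin at its underside, middle.
- driver: Bystander, leave alone: screwdriver, 190 mm, lying down. Origin at its underside, near the middle of its length.
- bin: Bystander, leave alone: clear open parts bin with small parts, 140 x 100 x 45 mm. Origin at its underside, middle.
- carton: Bystander, leave alone: closed cardboard carton, 120 x 90 x 60 mm. Origin at its underside, middle.
- tape_roll: Bystander, leave alone: roll of packing tape lying flat, 96 mm across, 45 mm high. Origin at its underside, middle.
- calliper: Bystander, leave alone: steel calliper, 190 mm, lying flat. Origin at its underside, middle.

How it is judged:
On the way, in this order (a step that is already met when the one before it is completed fails the run):
1. the thinnest tube is fully home while the two thicker ones are still drawn out (value of joint tube4 below 0.004 m and value of joint each of tube3, tube2 above 0.022 m), for 0.2 s.
2. the third tube is home too, with the second still drawn out (value of joint each of tube4, tube3 below 0.004 m and value of joint tube2 above 0.022 m), for 0.2 s.
3. all three sliding tubes are fully home (value of joint each of tube4, tube3, tube2 below 0.004 m), for 0.2 s.
4. the closed mast rolls over on its way to the tape (all of step 3 and angle between mast_mid's own z axis and vertical above 2 rad).
At the end, for the whole second after the job is handed in: all three sliding tubes are within 4 mm of fully home; the mast lies still on the bench along the tape strip, the middle of its big tube within 18 mm of the strip's centre line and within 90 mm of the strip's middle lengthwise, and its axis within 10 degrees of the strip's direction (all of step 3 and x of mast_mid in the frame of mark between -0.018 and 0.018 m and y of mast_mid in the frame of mark between -0.09 and 0.09 m and angle between the x axis of mast_mid and the y axis of mark, either way round below 0.17 rad and height (world z) of mast_mid below 0.034 m and linear speed of mast below 0.01 m/s); the robot touches nothing.
It fails at once if the mast is lifted off the bench (height (world z) of mast_mid above 0.05 m).
It fails at once if a bystander (reel, meter, screwdriver, parts bin, carton, tape roll or calliper) is moved by more than 20 mm (distance of any of spool, meter, driver, bin, carton, tape_roll, calliper from where it was at the start of the episode above 0.02 m).
It also fails if it takes over 72 s, if anything falls off the work surface, if the arm or the gripper's body presses on something with over 40 N, if the wrist force passes 120 N, or if a joint passes its speed limit or range.

### The arm

A 6-joint arm with a two-finger parallel gripper is mounted at the origin on the work surface. World frame = base frame: x ahead of the robot, y to its left, z up, the work surface at z = 0. Lengths are in m, angles in rad, forces in N, time in s.
With the tool pointing down it reaches from about 0.35 to 0.975 m from the base axis. Payload 4.9 kg.
Tool frame: the origin (TCP) lies on the front face of the gripper's body, between the roots of the fingers; the fingertips stand 73 mm ahead of it and the grasp point (between the pads) lies 54 mm ahead of it; z points along the fingers, x is the direction in which the jaws open and shut, and the axes are right-handed (so a half turn about z gives the same grasp; the last joint's range is limited). The gripper opens to 85 mm and grips with 20 to 120 N. Pads are 22 mm wide; open, the fingers measure 114 mm over their backs; the gripper's body (76 mm by 85 mm) begins 54 mm behind the grasp point. The pads swing forward as they close: fully open they stand 13 mm farther back than shut.
Start: joints at [1.053, 0.053, 1.613, -0, 1.476, -0.119], TCP at [0.243, 0.576, 0.304] pointing down, gripper open.
Joint ranges: [-3.01, 3.01], [-1.01, 2.22], [0.06, 2.58], [-1.02, 4.17], [0.09, 2.62], [-3.14, 3.14]. Speed limits (rad/s): [2.57, 2.57, 3.14, 3.14, 3.14, 3.14].

### API

Orientations are given as a 3x3 rotation matrix whose columns are the frame's x, y, z axes.
In Python, from rig import env, eoat, kin, sense, vision, sign_off gives the robot as it stands. Calls block until the motion is done:
- env.move_ptp(position, orientation): joint-space move of the TCP to a pose.
- env.move_linear(position, feed=0.15, rotation=None): straight line of the TCP; rotation=None keeps the orientation; feed is the mean speed in m/s.
- env.move_joints(angles): joint-space move.
- eoat.command_gripper(opening, force=None): finger opening in m; force is the grip in N (None keeps the last); returns when the fingers have stopped.
- env.dwell(seconds).
- kin.ik(position, orientation): joint angles nearest the present ones, or None.
- sense(): the state.
- vision.capture(name): name is "scene" or "side" or "wrist"; returns (picture, depth): 400x640x3 uint8, blue, green, red; 400x640 float32, m along the optical axis (not along the pixel's ray), 0 where there is no reading.
- vision.camera_model(name): a dict with "fx", "fy", "cx", "cy" (pixels), "origin" and "attitude" of the camera in the world; the wrist camera has in their place "T_tool_cam" (4x4, takes a point from camera to tool coordinates, whose origin is the TCP and whose axes are the tool frame's). Camera axes: x right, y down, z forward; pixel columns grow to the right and rows downward; lengths in m; the calibration is good to about 2 mm. The wrist camera is an equidistant fisheye: a pixel r from the principal point sees the ray r / f radians off the axis. A picture is of the moment at which its call begins: read the wrist's pose just before it. camera_model takes no time and is no camera call.
A pose or a line that the arm cannot do raises env.MotionError and nothing moves.
- sign_off(): hands the job in, once; it reports no verdict.
The state is a dict: "time": time; "qpos": joint angles; "qvel": joint speeds; "joint_efforts": joint torques, N m; "position": TCP position; "ee_rot": TCP orientation; "ft_force": force on the tool from outside, world axes, zero at the start; "torque": the same for the moment, N m; "finger_gap": finger opening in m.
Only numpy, scipy, OpenCV 4.12 (cv2) and the standard library are available. Lean on these libraries where they do the work, as an engineer would, in place of code of your own. Each camera call takes 0.05 s, during which the arm holds its last target.

## Working session

There is one attempt and no reset: what is moved stays moved. The work goes in short steps, each a Python script; the robot and the scene stay as the last script left them, time stands still between calls to the robot, and variables do not carry over. Pictures are saved under pics/ and viewed, and the job is handed in when it is done.

```bash
mkdir -p pics; ls
python3 - <<'E'
from rig import env, eoat, kin, sense, vision
import cv2,numpy as np
for n in ("scene","side","wrist"):
    p,d=vision.capture(n); cv2.imwrite(f"pics/{n}0.png",p); np.save(f"pics/{n}0d.npy",d)
    print(n,vision.camera_model(n))
s=sense(); print(s["time"],s["ft_force"],s["finger_gap"])
E
```

```text
pics
scene {'fx': 520.9421045489863, 'fy': 520.9421045489863, 'cx': 311.9553604740856, 'cy': 199.53269687952354, 'origin': array([ 1.83272147, -0.08615262,  1.09712346]), 'attitude': array([[ 0.09334671,  0.6323672 , -0.76902414],
       [ 0.99560202, -0.06544459,  0.06703452],
       [-0.00793804, -0.77189943, -0.63569509]])}
side {'fx': 370.5106463757249, 'fy': 370.5106463757249, 'cx': 323.06005558369685, 'cy': 196.81781927235505, 'origin': array([ 0.49263641, -0.74628367,  0.95826779]), 'attitude': array([[ 0.99560222, -0.08017846,  0.04845239],
       [-0.09248759, -0.75893105,  0.64456939],
       [-0.01490856, -0.64621596, -0.76300896]])}
wrist {'fx': 309.70691628693146, 'fy': 309.70691628693146, 'cx': 319.7492239936187, 'cy': 197.4075073297642, 'T_tool_cam': array([[ 9.99999764e-01, -4.71424255e-04,  5.00211448e-04,
        -3.67548600e-04],
       [ 2.89700268e-04,  9.49011741e-01,  3.15240593e-01,
        -7.96907605e-02],
       [-6.23318599e-04, -3.15240373e-01,  9.49011654e-01,
        -6.98813094e-02],
       [ 0.00000000e+00,  0.00000000e+00,  0.00000000e+00,
         1.00000000e+00]])}
0.15 [ 0.03046101 -0.93262316  0.41458973] 0.08564616339941918
```

View pics/scene0.png

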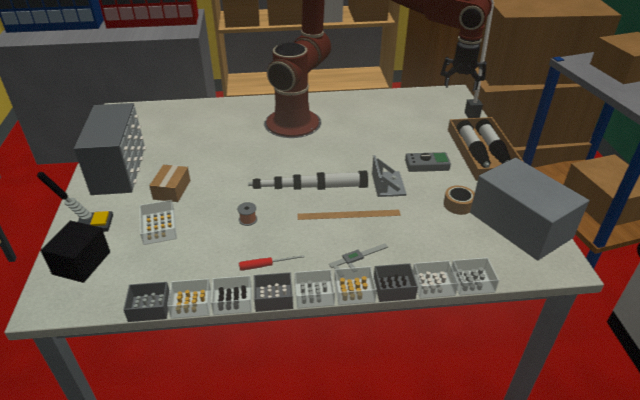

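View pics/side0.png

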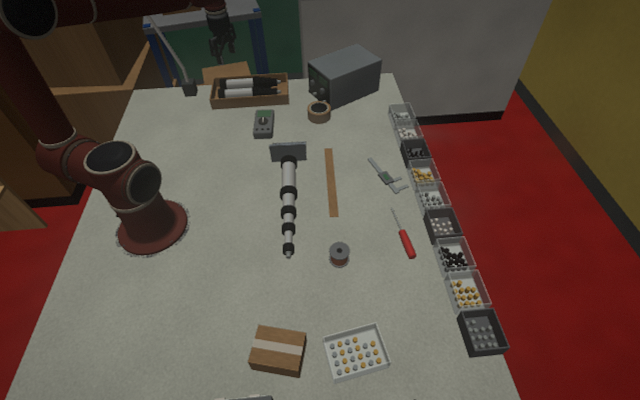

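View pics/wrist0.png

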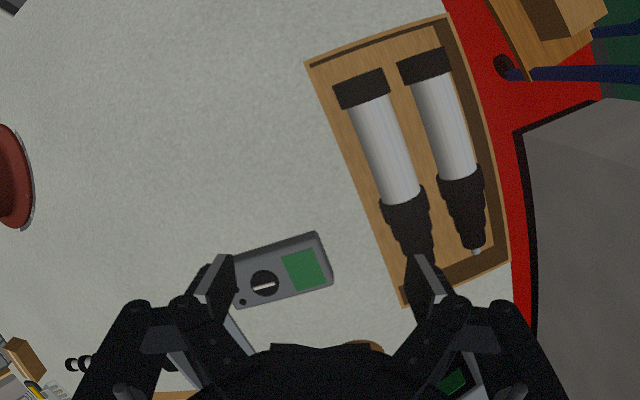

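The mast lies along y, with its foot at the plate on the +y side. The tape is on the far side (+x), with the spool near its -y end. Next I'll measure them.

```bash
cat > h.py <<'E'
import numpy as np,cv2
from rig import vision
def ray(m,u,v):
    d=np.stack([(u-m['cx'])/m['fx'],(v-m['cy'])/m['fy'],np.ones_like(u,dtype=float)],-1)
    return d@np.array(m['attitude']).T
def onplane(m,u,v,z):
    d=ray(m,np.asarray(u,float),np.asarray(v,float)); o=np.array(m['origin'])
    return o+d*((z-o[2])/d[...,2])[...,None]
def cloud(m,d):
    v,u=np.mgrid[:400,:640]
    return np.array(m['origin'])+ray(m,u.astype(float),v.astype(float))*d[...,None]
def tape(m,p,bench):
    hsv=cv2.cvtColor(p,cv2.COLOR_BGR2HSV)
    P=onplane(m,*np.meshgrid(np.arange(640),np.arange(400)),0)
    k=(hsv[...,0]>5)&(hsv[...,0]<22)&(hsv[...,1]>80)&bench(P)
    k=cv2.morphologyEx(k.astype(np.uint8),cv2.MORPH_OPEN,np.ones((3,3)))
    n,l,st,c=cv2.connectedComponentsWithStats(k)
    out=[]
    for i in range(1,n):
        if st[i,4]>40:
            pts=P[l==i][:,:2]; r=cv2.minAreaRect(pts.astype(np.float32)); out.append((st[i],pts.mean(0),r))
    return out
E
python3 - <<'E'
from h import *
import cv2
for n in("scene","side"):
    m=vision.camera_model(n); p=cv2.imread(f"pics/{n}0.png"); d=np.load(f"pics/{n}0d.npy")
    for t in tape(m,p,lambda P:(P[...,0]>.4)&(P[...,0]<.95)&(abs(P[...,1])<.5)): print(n,'tape?',t)
    C=cloud(m,d)
    for (x0,x1,y0,y1,name) in [(.45,.64,-.35,.5,'mast')]:
        k=(C[...,0]>x0)&(C[...,0]<x1)&(C[...,1]>y0)&(C[...,1]<y1)&(C[...,2]>.012)&(C[...,2]<.2)&(d>0)
        Q=C[k]; B=p[k].mean(1)
        for a in np.arange(-.35,.5,.01):
            s=(Q[:,1]>a)&(Q[:,1]<=a+.01)
            if s.sum()>2: print(n,'%.3f n=%d x %.3f..%.3f zmax %.3f br %.0f'%(a+.005,s.sum(),Q[s,0].min(),Q[s,0].max(),Q[s,2].max(),B[s].mean()))
    a,b=(230,140,430,240) if n=="scene" else (220,100,440,280)
    x0,y0,x1,y1=(230,140,430,240) if n=="scene" else (240,100,360,280)
    k=4 if n=="scene" else 3.3
    cv2.imwrite(f"pics/{n}0c.png",cv2.resize(p[y0:y1,x0:x1],None,fx=k,fy=k,interpolation=cv2.INTER_CUBIC))
E
```

```text
scene tape? (array([153, 189,  31,  12, 291], dtype=int32), array([ 0.42739579, -0.45011692]), ((0.4284707009792328, -0.4522072970867157), (0.09872517734766006, 0.05889730155467987), 84.06808471679688))
scene tape? (array([445, 194,  16,  20, 175], dtype=int32), array([0.57668444, 0.48076382]), ((0.5723350048065186, 0.4778635799884796), (0.09931611269712448, 0.04187653213739395), 0.6817008256912231))
scene tape? (array([298, 210, 102,  10, 607], dtype=int32), array([0.59095592, 0.13886521]), ((0.590887725353241, 0.13942578434944153), (0.32509666681289673, 0.02893625572323799), 87.66127014160156))
scene tape? (array([241, 214,  14,  10, 112], dtype=int32), array([ 0.57761174, -0.18263866]), ((0.579302191734314, -0.18282672762870789), (0.042214054614305496, 0.04152049869298935), 0.6500083804130554))
scene tape? (array([362, 276,   5,  13,  51], dtype=int32), array([0.87886605, 0.13958081]), ((0.8786101341247559, 0.13940998911857605), (0.01107107475399971, 0.043956197798252106), 84.2491683959961))
scene tape? (array([340, 278,   6,  14,  62], dtype=int32), array([0.88161234, 0.07928945]
[... 3484 characters left out ...]
5 n=47 x 0.489..0.508 zmax 0.075 br 71
scene 0.275 n=36 x 0.491..0.504 zmax 0.063 br 70
scene 0.285 n=18 x 0.494..0.504 zmax 0.057 br 72
scene 0.295 n=15 x 0.487..0.506 zmax 0.043 br 81
scene 0.305 n=17 x 0.487..0.503 zmax 0.036 br 77
scene 0.315 n=13 x 0.473..0.503 zmax 0.031 br 78
scene 0.325 n=3 x 0.475..0.503 zmax 0.022 br 97
scene 0.455 n=69 x 0.561..0.612 zmax 0.050 br 77
scene 0.465 n=72 x 0.544..0.620 zmax 0.046 br 90
scene 0.475 n=83 x 0.533..0.626 zmax 0.049 br 78
scene 0.485 n=76 x 0.533..0.629 zmax 0.049 br 70
scene 0.495 n=86 x 0.534..0.632 zmax 0.051 br 62Traceback (most recent call last):
  File "<stdin>", line 13, in <module>
ValueError: too many values to unpack (expected 2)
```

Run:
```python
from h import *
P2={}
for n in("scene","side"):
    m=vision.camera_model(n); p=cv2.imread(f"pics/{n}0.png"); d=np.load(f"pics/{n}0d.npy")
    if d.ndim==3:d=d[...,0]
    for t in tape(m,p,lambda P:(P[...,0]>.5)&(P[...,0]<.7)&(P[...,1]<.4)&(P[...,1]>-.1)): print(n,'tape?',t)
    C=cloud(m,d)
    k=(C[...,0]>.36)&(C[...,0]<.53)&(C[...,1]>-.25)&(C[...,1]<.34)&(C[...,2]>.015)&(C[...,2]<.12)&(d>0)
    Q=C[k]; B=p[k].mean(1)
    lines=[]
    for a in np.arange(-.2,.33,.01):
        s=(Q[:,1]>a)&(Q[:,1]<=a+.01)
        if s.sum()>2:
            q=Q[s]; top=q[q[:,2]>q[:,2].max()-.006]
            lines.append('%.3f n=%d x %.3f..%.3f top x %.3f z %.3f br %.0f'%(a+.005,s.sum(),*np.percentile(q[:,0],[2,98]),top[:,0].mean(),q[:,2].max(),B[s].mean()))
    if n=='side': print('\n'.join(lines))
    x0,y0,x1,y1=(230,140,430,240) if n=="scene" else (240,100,360,280)
    k=4 if n=="scene" else 3.3
    cv2.imwrite(f"pics/{n}0c.png",cv2.resize(p[y0:y1,x0:x1],None,fx=k,fy=k,interpolation=cv2.INTER_CUBIC))
```

```text
scene tape? (array([298, 210, 102,  10, 607], dtype=int32), array([0.59095592, 0.13886521]), ((0.590887725353241, 0.13942578434944153), (0.32509666681289673, 0.02893625572323799), 87.66127014160156))
side tape? (array([325, 149,  13,  68, 538], dtype=int32), array([0.58603135, 0.12539908]), ((0.5866984724998474, 0.138580784201622), (0.3219921290874481, 0.027698013931512833), 87.5743179321289))
-0.175 n=18 x 0.427..0.436 top x 0.432 z 0.038 br 88
-0.165 n=50 x 0.416..0.448 top x 0.432 z 0.046 br 58
-0.155 n=29 x 0.416..0.447 top x 0.432 z 0.046 br 36
-0.145 n=44 x 0.417..0.449 top x 0.435 z 0.048 br 43
-0.135 n=17 x 0.421..0.448 top x 0.433 z 0.046 br 95
-0.125 n=20 x 0.423..0.444 top x 0.433 z 0.041 br 127
-0.115 n=22 x 0.423..0.444 top x 0.433 z 0.042 br 127
-0.105 n=25 x 0.423..0.444 top x 0.434 z 0.043 br 124
-0.095 n=43 x 0.417..0.454 top x 0.432 z 0.052 br 76
-0.085 n=54 x 0.415..0.454 top x 0.434 z 0.051 br 38
-0.075 n=35 x 0.415..0.455 top x 0.435 z 0.052 br 40
-0.065 n=24 x 0.417..0.454 top x 0.436 z 0.050 br 66
-0.055 n=25 x 0.422..0.450 top x 0.436 z 0.047 br 125
-0.045 n=2
[... 924 characters left out ...]
442 z 0.056 br 125
0.135 n=29 x 0.422..0.463 top x 0.442 z 0.054 br 127
0.145 n=29 x 0.420..0.464 top x 0.443 z 0.055 br 126
0.155 n=25 x 0.420..0.465 top x 0.442 z 0.057 br 124
0.165 n=30 x 0.420..0.465 top x 0.443 z 0.055 br 127
0.175 n=32 x 0.420..0.466 top x 0.446 z 0.054 br 118
0.185 n=27 x 0.420..0.466 top x 0.444 z 0.055 br 122
0.195 n=51 x 0.416..0.470 top x 0.443 z 0.060 br 57
0.205 n=35 x 0.418..0.469 top x 0.445 z 0.060 br 32
0.215 n=27 x 0.420..0.471 top x 0.444 z 0.059 br 33
0.225 n=16 x 0.419..0.470 top x 0.445 z 0.057 br 41
0.245 n=93 x 0.398..0.509 top x 0.477 z 0.083 br 59
0.255 n=395 x 0.382..0.506 top x 0.438 z 0.084 br 60
0.265 n=7 x 0.384..0.497 top x 0.419 z 0.079 br 98
```

```bash
ls pics
```

```text
scene0.png
scene0c.png
scene0d.npy
side0.png
side0c.png
side0d.npy
wrist0.png
wrist0d.npy
```

Run:
```python
from rig import env, eoat, kin, sense, vision
import cv2,numpy as np
s=sense(); print(np.round(s['ee_rot'],3))
for name,p,sg in (("push",[.434,-.225,.088],1),("push",[.434,-.225,.088],-1)):
    a=.033; ax=np.array([a,1,0]);ax/=np.linalg.norm(ax)
    x=sg*np.array([ax[1],-ax[0],0]); z=np.array([0,0,-1.]); R=np.column_stack([x,np.cross(z,x),z]); print(sg,kin.ik(p,R))
for sg in(1,-1):
    x=sg*np.array([.04,1,0])/np.hypot(1,.04);R=np.column_stack([x,np.cross(z,x),z]); print('roll',sg,kin.ik([.40,.16,.088],R),kin.ik([.55,.16,.088],R))
```

```text
[[ 0.388  0.922 -0.001]
 [ 0.922 -0.388 -0.001]
 [-0.002 -0.    -1.   ]]
1 [-6.30656774e-01 -2.69727745e-02  2.08345830e+00 -4.44089210e-16
  1.08510713e+00 -5.97668745e-01]
-1 [-6.30656774e-01 -2.69727745e-02  2.08345830e+00 -4.44089210e-16
  1.08510713e+00  2.54392391e+00]
roll 1 [ 2.07410862e-01 -1.77082617e-01  2.22046604e+00 -4.44089210e-16
  1.09820923e+00 -1.32340678e+00] [ 1.53191662e-01  1.63060514e-01  1.88235040e+00 -4.44089210e-16
  1.09618174e+00 -1.37762598e+00]
roll -1 [ 2.07410862e-01 -1.77082617e-01  2.22046604e+00 -4.44089210e-16
  1.09820923e+00  1.81818588e+00] [ 1.53191662e-01  1.63060514e-01  1.88235040e+00 -4.44089210e-16
  1.09618174e+00  1.76396668e+00]
```

View pics/side0c.png

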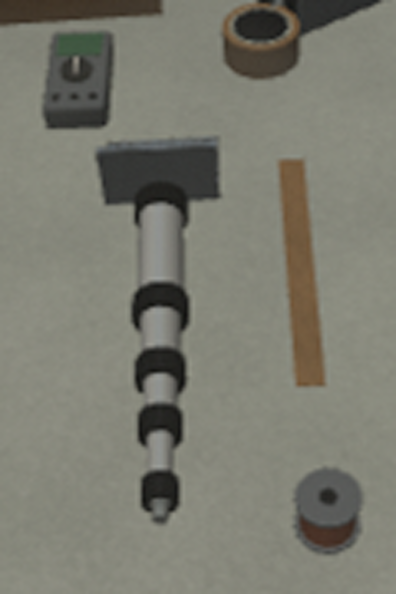

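The side crop shows the mast with its stud at crop (160,515), the foot against the plate's side at (160,200), and the tape at (303,270). I'll approach the stud with closed fingers.

```bash
cat >> h.py <<'E'
from rig import env, eoat, kin, sense
def Rdown(x):
    x=np.array([x[0],x[1],0.]);x/=np.linalg.norm(x); z=np.array([0,0,-1.])
    return np.column_stack([x,np.cross(z,x),z])
AX=np.array([.033,1,0]);AX/=np.linalg.norm(AX)
RP=Rdown([AX[1],-AX[0]])
E
python3 - <<'E'
from h import *
env.move_ptp([.4325,-.225,.16],RP)
eoat.command_gripper(0.0,40)
env.move_linear([.4325,-.225,.088],feed=.1)
s=sense();print(s['time'],s['finger_gap'],s['ft_force'])
p,d=vision.capture("wrist");cv2.imwrite("pics/w1.png",p);print(s['position'])
p,d=vision.capture("side");cv2.imwrite("pics/s1.png",cv2.resize(p[180:290,200:400],None,fx=4,fy=4))
E
```

```text
4.7167 0.0003270996757792966 [ 0.4336801   0.40207132 -0.81376222]
[ 0.43291    -0.22529152  0.08855705]
```

View pics/w1.png

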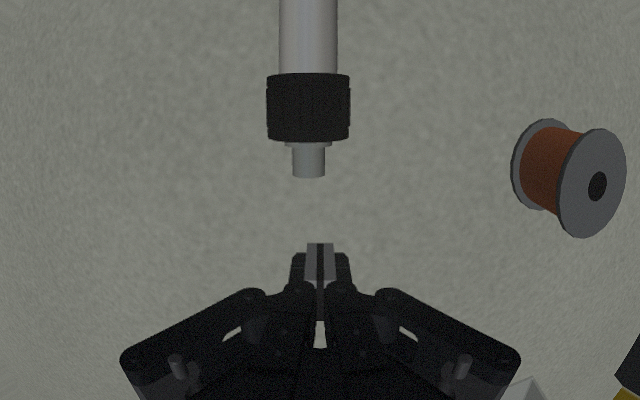

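View pics/s1.png

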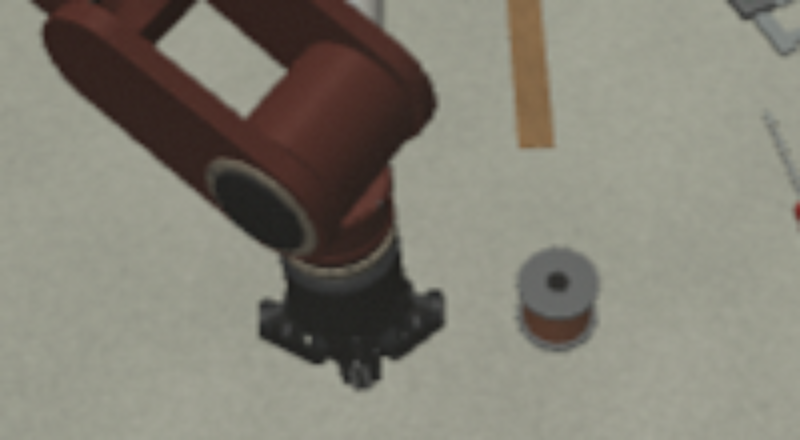

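The wrist view shows the stud at u≈308 and the fingers at u≈320, so I'll shift about 4.5 mm to -x. The tube runs straight up the image, so the slope is right. Now the push in small steps with force monitoring.

Run:
```python
from h import *
p0=np.array([.4284,-.225,.088])
env.move_linear(p0,feed=.05)
F0=sense()['ft_force']
s_=0.018
env.move_linear(p0+AX*s_,feed=.06)
log=[]
while s_<0.075:
    s_+=.004; env.move_linear(p0+AX*s_,feed=.05); s=sense(); f=s['ft_force']-F0
    log.append('%.3f:%.1f,%.1f,%.1f t%.2f'%(s_,*f,s['time']))
    if -f[1]>7: break
print('\n'.join(log))
p,d=vision.capture("wrist");cv2.imwrite("pics/w2.png",p)
print(sense()['position'])
```

```text
0.022:-0.0,0.7,-0.0 t5.77
0.026:-0.5,0.5,0.3 t6.02
0.030:0.4,0.5,-0.8 t6.27
0.034:-0.2,0.0,-0.4 t6.52
0.038:-0.8,0.2,-0.9 t6.77
0.042:-0.3,-0.5,-1.2 t7.02
0.046:-0.1,0.4,-0.4 t7.27
0.050:-0.1,-0.0,-0.3 t7.52
0.054:-0.4,0.3,-0.3 t7.77
0.058:-0.4,0.6,-0.3 t8.02
0.062:0.6,0.1,-0.4 t8.27
0.066:0.4,0.3,-0.8 t8.52
0.070:-0.6,0.4,-0.3 t8.77
0.074:0.0,0.6,-1.1 t9.02
0.078:0.5,0.6,0.4 t9.27
[ 0.43093246 -0.14673574  0.08793487]
```

View pics/w2.png

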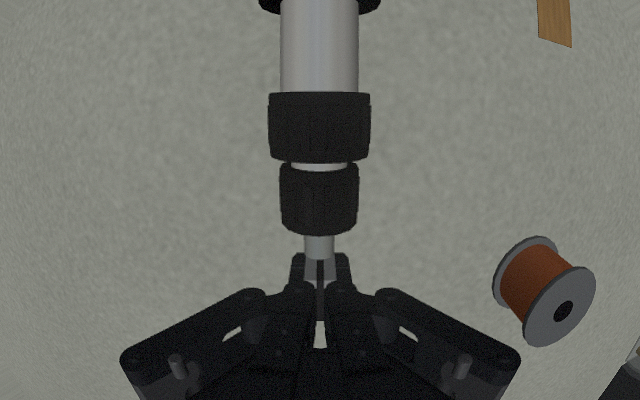

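Contact is centred, with about 2–4 mm still to go on tube 4. I'll continue in small increments.

Run:
```python
from h import *
p0=np.array([.4284,-.225,.088])
ims=[]
for s_ in (.081,.084,.087):
    env.move_linear(p0+AX*s_,feed=.03); s=sense(); print(s_,s['ft_force'],s['time'])
    p,d=vision.capture("wrist");ims.append(p[0:280,220:420])
cv2.imwrite("pics/w3.png",np.hstack(ims))
```

```text
0.081 [-0.17228029 -0.28749571  0.38485772] 9.5667
0.084 [-0.12371364 -1.64073716 -0.52551752] 9.8667
0.087 [ 0.15101052 -3.41852866  0.08774115] 10.1667
```

View pics/w3.png

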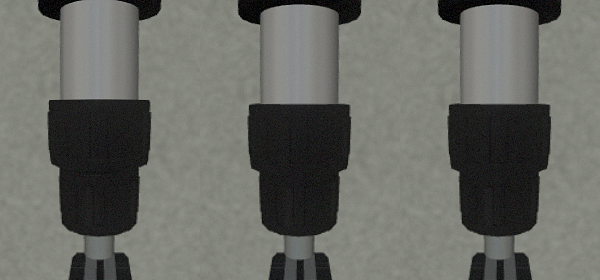

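Tube 4 is home: the collars have met and the force has risen. After a short dwell I'll go on with tube 3.

Run:
```python
from h import *
p0=np.array([.4284,-.225,.088])
env.dwell(.3)
ims=[]
s_=.087
while s_<.1165:
    s_+=.005
    env.move_linear(p0+AX*s_,feed=.04); s=sense(); print('%.3f'%s_,np.round(s['ft_force'],1),s['time'])
p,d=vision.capture("wrist");cv2.imwrite("pics/w4.png",p[0:300,170:470])
```

```text
0.092 [-1.1 -1.  -0.1] 10.7917
0.097 [-0.2 -1.4  0.5] 11.0667
0.102 [-0.6 -1.3  0.5] 11.3417
0.107 [-0.4 -1.  -0.7] 11.6167
0.112 [ 0.3 -0.5 -0. ] 11.8917
0.117 [-0.3 -2.1  0. ] 12.1667
```

View pics/w4.png

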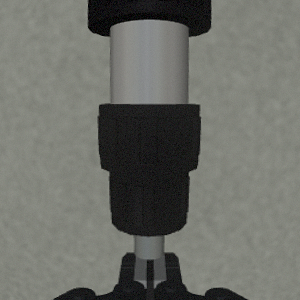

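So far the whole mast has been sliding towards the plate, since the tube 3 gap hasn't changed. I'll continue until the plate takes the push.

Run:
```python
from h import *
p0=np.array([.4284,-.225,.088])
s_=.117
for i in range(4):
    s_+=.005
    env.move_linear(p0+AX*s_,feed=.04); s=sense(); print('%.3f'%s_,np.round(s['ft_force'],1),s['time'])
p,d=vision.capture("wrist");cv2.imwrite("pics/w5.png",p[0:300,170:470])
```

```text
0.122 [ 0.3 -2.8  0.3] 12.4917
0.127 [-0.2 -2.7 -0.1] 12.7667
0.132 [ 1.  -2.2  1.1] 13.0417
0.137 [ 1.4 -1.8 -0.3] 13.3167
```

View pics/w5.png

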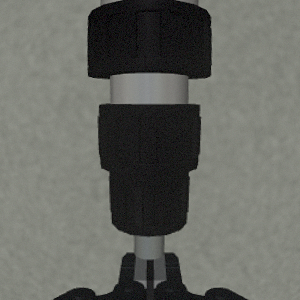

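Tube 3 is now sliding, with about 11 mm left.

Run:
```python
from h import *
p0=np.array([.4284,-.225,.088])
ims=[]
for s_ in (.142,.146,.149,.152):
    env.move_linear(p0+AX*s_,feed=.03); s=sense(); print('%.3f'%s_,np.round(s['ft_force'],1),s['time'])
    p,d=vision.capture("wrist");ims.append(p[0:280,220:420])
cv2.imwrite("pics/w6.png",np.hstack(ims))
```

```text
0.142 [ 1.  -2.6  0.5] 13.6833
0.146 [-1.  -2.9  0.7] 14.0167
0.149 [ 0.2 -4.4 -0. ] 14.3167
0.152 [-0.1 -5.9 -0.6] 14.6167
```

View pics/w6.png

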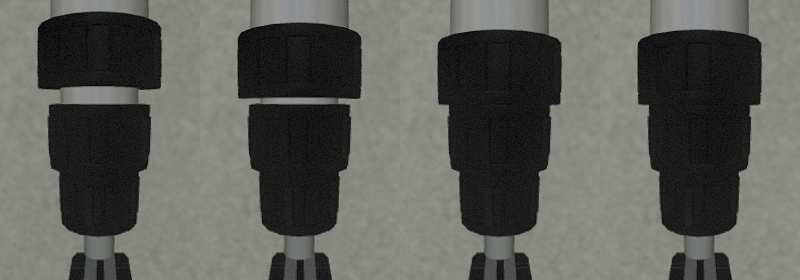

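Tube 3 is home. Next is tube 2, about 57 mm.

Run:
```python
from h import *
p0=np.array([.4284,-.225,.088])
env.dwell(.3)
s_=.152;h=0
env.move_linear(p0+AX*.182,feed=.05); s_=.182
while s_<.235:
    s_+=.003
    env.move_linear(p0+AX*s_,feed=.04); s=sense(); f=-s['ft_force'][1]; print('%.3f'%s_,np.round(s['ft_force'],1),round(s['time'],2))
    if f>14: break
p,d=vision.capture("wrist");cv2.imwrite("pics/w7.png",p[0:300])
```

```text
0.185 [ 0.3 -5.8 -0.1] 15.97
0.188 [-0.1 -6.6 -0.1] 16.22
0.191 [-0.8 -6.3 -0.4] 16.47
0.194 [ 0.2 -6.7 -0.6] 16.72
0.197 [ 0.1 -6.   0.1] 16.97
0.200 [ 0.6 -6.3 -0.2] 17.22
0.203 [ 0.4 -6.5 -1.1] 17.47
0.206 [ -0.8 -16.3  -1.1] 17.72
```

View pics/w7.png

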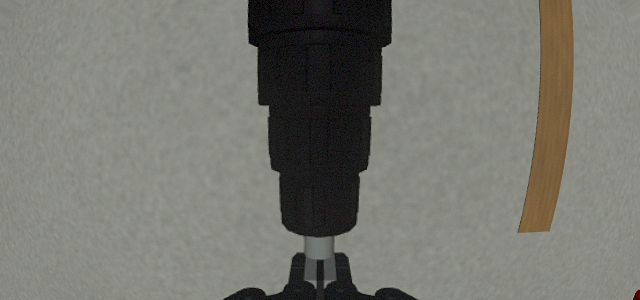

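All collars are stacked and the force rose to 16 N, so the mast is closed. I'll retreat and set up two-finger rolling behind the big tube.

Run:
```python
from h import *
p0=np.array([.4284,-.225,.088])
env.dwell(.25)
env.move_linear(p0+AX*.17,feed=.08)
q=p0+AX*.17; q[2]=.2; env.move_linear(q,feed=.15)
R=Rdown([.036,1])
env.move_ptp([.375,.163,.2],R)
eoat.command_gripper(.055,40)
s=sense();print(s['time'],s['finger_gap'])
p,d=vision.capture("wrist");cv2.imwrite("pics/w8.png",p)
for n in("scene","side"):
    p,d=vision.capture(n);cv2.imwrite(f"pics/{n}8.png",p);np.save(f"pics/{n}8d.npy",d if d.ndim==2 else d[...,0])
p=cv2.imread("pics/scene8.png");cv2.imwrite("pics/scene8c.png",cv2.resize(p[140:240,230:430],None,fx=4,fy=4))
```

```text
21.0667 0.05511775690972424
```

View pics/w8.png

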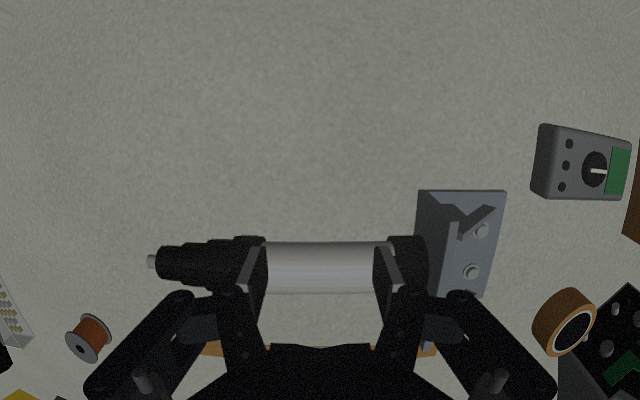

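View pics/scene8c.png

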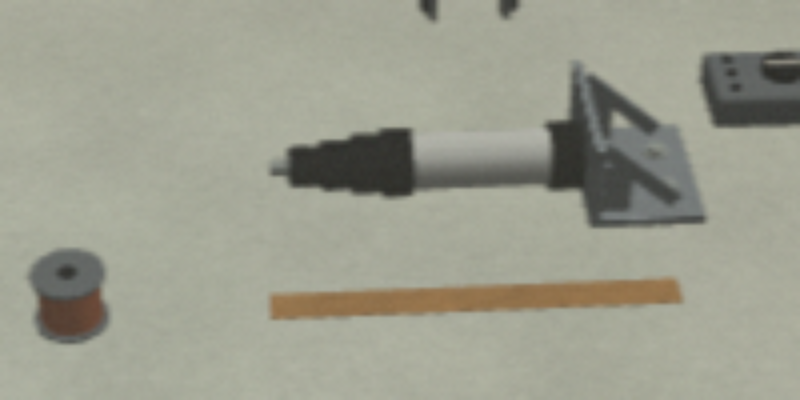

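The mast is closed at the plate and both fingers line up with the bare tube (u 265–390). I'll lower and roll it.

Run:
```python
from h import *
R=Rdown([.036,1])
y=.168
env.move_linear([.375,y,.088],feed=.12,rotation=R)
F0=sense()['ft_force']
for x in (.41,.43,.45,.47,.49,.51,.525):
    env.move_linear([x,y,.088],feed=.06); s=sense(); print(x,np.round(s['ft_force']-F0,1),round(s['time'],2))
p,d=vision.capture("wrist");cv2.imwrite("pics/w9.png",p)
p,d=vision.capture("scene");cv2.imwrite("pics/scene9.png",cv2.resize(p[140:240,230:430],None,fx=4,fy=4))
```

```text
0.41 [-1.3  0.9 -0.4] 23.03
0.43 [-0.6 -0.1  0. ] 23.52
0.45 [-1.2  0.2  0.4] 24.0
0.47 [-0.8  1.2  0. ] 24.48
0.49 [-0.3  0.5 -0.5] 24.97
0.51 [-1.   0.5  0.2] 25.45
0.525 [-0.4 -0.2  0.3] 25.85
```

View pics/w9.png

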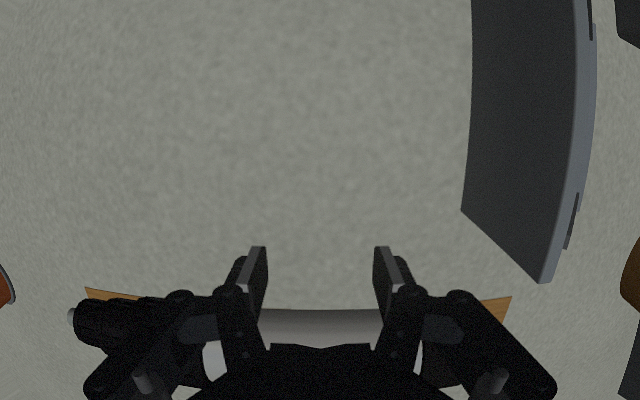

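View pics/scene9.png

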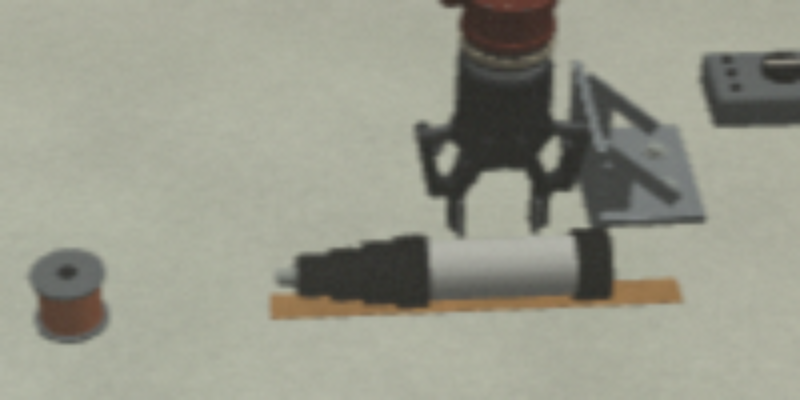

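The mast rolled and now lies near the tape, ahead of the fingers. I'll back off and measure.

```bash
cat > meas.py <<'E'
from h import *
def meas(tag):
    print('t',sense()['time'])
    for n in("scene","side"):
        m=vision.camera_model(n); p,d=vision.capture(n); 
        d=d if d.ndim==2 else d[...,0]
        x0,y0,x1,y1=(230,140,430,240) if n=="scene" else (240,100,360,280)
        k=4 if n=="scene" else 3.3
        cv2.imwrite(f"pics/{n}{tag}.png",cv2.resize(p[y0:y1,x0:x1],None,fx=k,fy=k,interpolation=cv2.INTER_CUBIC))
        C=cloud(m,d)
        k=(C[...,0]>.51)&(C[...,0]<.68)&(C[...,1]>-.1)&(C[...,1]<.34)&(C[...,2]>.012)&(C[...,2]<.07)&(d>0)
        Q=C[k]; 
        # bare big tube by brightness; fit circle radius .024 per cloud -> solve axis x with z=.029
        b=p[k].mean(1)>75; T=Q[b]; T=T[(T[:,2]>.025)]
        print(n,'tube y',np.percentile(T[:,1],[3,97]).round(3),'n',len(T))
        from scipy.optimize import least_squares
        T=T[(T[:,1]>np.percentile(T[:,1],8))&(T[:,1]<np.percentile(T[:,1],92))]
        c=T[:,1].mean()
        r=least_squares(lambda q:np.hypot(T[:,0]-q[0]-q[1]*(T[:,1]-c),T[:,2]-q[2])-.024,[T[:,0].mean(),0.04,.029],loss='soft_l1',f_scale=.002)
        print('  tube axis x=%.4f slope=%.3f z=%.3f at y=%.3f'%(*r.x,c))
        # whole-mast top line slope
        ys=[];xs=[]
        for a in np.arange(Q[:,1].min(),Q[:,1].max()-.01,.01):
            s=(Q[:,1]>a)&(Q[:,1]<=a+.01)
            if s.sum()>5:
                q=Q[s]; t=q[q[:,2]>q[:,2].max()-.006]; ys.append(a+.005); xs.append(t[:,0].mean())
        f=np.polyfit(ys,xs,1); print('  y range %.3f..%.3f top slope %.3f x(.14)=%.4f'%(Q[:,1].min(),Q[:,1].max(),f[0],np.polyval(f,.14)))
E
python3 - <<'E'
from meas import *
env.move_linear([.47,.168,.088],feed=.1)
env.move_linear([.36,.168,.25],feed=.25)
meas('10')
E
```

```text
t 27.5833
scene tube y [-0.008  0.214] n 557
  tube axis x=0.6137 slope=0.038 z=0.027 at y=0.152
  y range -0.021..0.297 top slope -0.121 x(.14)=0.6062
side tube y [-0.008  0.238] n 364
  tube axis x=0.6129 slope=0.031 z=0.029 at y=0.153
  y range -0.020..0.248 top slope 0.038 x(.14)=0.6120
```

View pics/scene10.png

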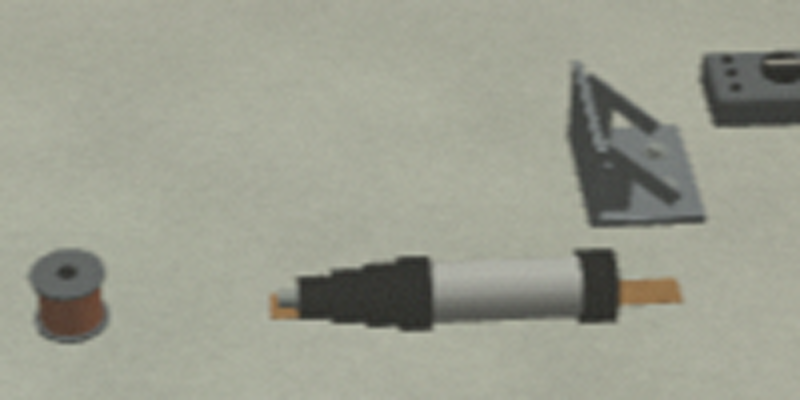

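View pics/side10.png

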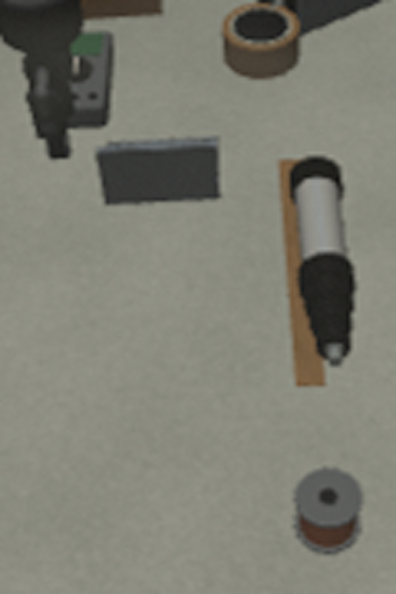

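It rolled on and rests about 23 mm past the tape's centre line, nicely parallel to it. I'll straddle the bare tube with both fingers, loosely caged, and guide it back slowly.

Run:
```python
from h import *
R=Rdown([1,-.038])
eoat.command_gripper(.085,20)
env.move_ptp([.612,.155,.2],R)
s=sense();p,d=vision.capture("wrist");cv2.imwrite("pics/w11.png",p);print(s['time'],s['position'],s['finger_gap'])
```

```text
29.4 [0.61177049 0.1551821  0.20027922] 0.08516180692530607
```

View pics/w11.png

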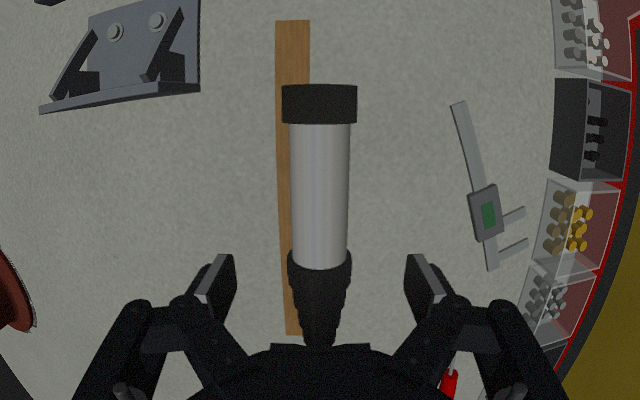

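The wrist view has the mast centred at u≈320 and the TCP projecting to v≈201, the middle of the bare tube. The tape at u≈292 confirms about 24 mm to go.

Run:
```python
from h import *
env.move_linear([.6115,.155,.086],feed=.12)
F0=sense()['ft_force']
eoat.command_gripper(.053,20)
s=sense();print(s['time'],s['finger_gap'],np.round(s['ft_force']-F0,1))
env.move_linear([.588,.155,.086],feed=.02)
env.dwell(.8)
s=sense();print(s['time'],s['finger_gap'],np.round(s['ft_force']-F0,1))
eoat.command_gripper(.085,20)
env.move_linear([.588,.155,.2],feed=.1)
s=sense();p,d=vision.capture("wrist");cv2.imwrite("pics/w12.png",p);print(s['time'],s['position'],s['finger_gap'])
```

```text
30.975 0.052678393569015707 [0.9 0.2 0.4]
33.1 0.05285297836792631 [-0.1 -0.4  0.8]
34.8167 [0.58748939 0.1549183  0.19888731] 0.08496436629797717
```

View pics/w12.png

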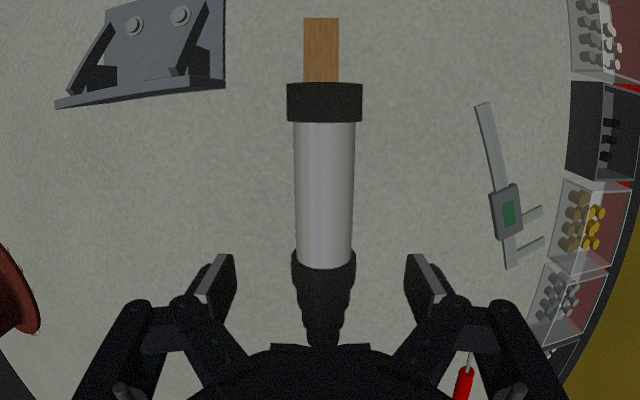

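The mast now lies over the tape (foot centred at u≈324, tape at u≈321). I'll retreat and do a final two-camera check.

Run:
```python
from meas import *
env.move_ptp([.36,.168,.3],Rdown([.036,1]))
meas('13'); env.dwell(.5); meas('14')
```

```text
t 36.175
scene tube y [-0.009  0.214] n 552
  tube axis x=0.5930 slope=0.038 z=0.027 at y=0.153
  y range -0.019..0.252 top slope -0.029 x(.14)=0.5915
side tube y [-0.007  0.238] n 361
  tube axis x=0.5920 slope=0.030 z=0.029 at y=0.157
  y range -0.020..0.258 top slope 0.036 x(.14)=0.5906
t 36.775
scene tube y [-0.007  0.214] n 542
  tube axis x=0.5927 slope=0.039 z=0.027 at y=0.153
  y range -0.019..0.253 top slope 0.035 x(.14)=0.5960
side tube y [-0.008  0.234] n 358
  tube axis x=0.5921 slope=0.025 z=0.029 at y=0.156
  y range -0.019..0.251 top slope 0.037 x(.14)=0.5907
```

View pics/scene14.png

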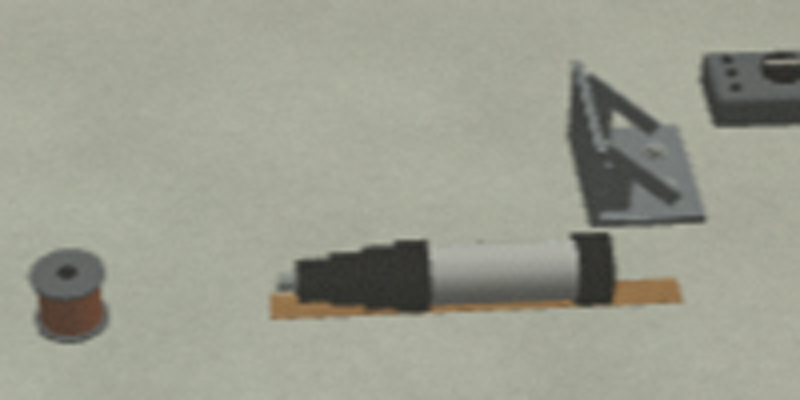

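View pics/side14.png

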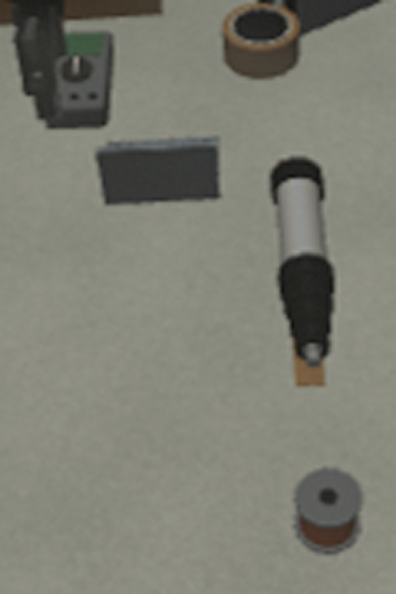

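```bash
python3 -c "
from rig import sign_off,sense
print(sense()['time']); print(sign_off())"
```

```text
36.875
the job is handed in; nothing more can be done
None
```

The mast is closed and lying still along the tape, and I handed the job in at 36.9 s of the 72 s allowed.

- **Closing:** I pushed the stud with closed fingers. The tubes went home in order: thinnest, third, then second. The mast slid to the plate before the third tube moved. The wrist pictures showed each collar meeting the next, and the force rose to 16 N at full close.
- **Rolling:** I rolled the mast to the tape with two fingers behind the big tube. It coasted about 23 mm past the centre line, so I caged it loosely between the fingers and guided it back without lifting it.
- **Position on the tape:** The big tube's axis is about 1 mm off the centre line by the scene camera and about 4.5 mm by the side camera. The 3–4 mm difference between them comes mainly from where each camera places the tape. The mast's middle is about 24 mm from the strip's middle lengthwise, and its axis is within about 1 degree of the strip's direction.
- **Stillness:** Two readings 0.6 s apart agreed within noise. One rough slope fit from the scene camera was off (-0.029), but the repeat reading and the other fits did not show it.
- **Roll angle:** I did not measure it directly. I inferred it from the distance rolled (about 170 mm, or 5.9 rad) and from a push force of only about 1 N, which is too low for the mast to have slid.
- **Bystanders:** None looked moved in the last pictures. I compared only the ones in view (spool, meter, tape roll), by eye. The fingers stayed well clear of the others.

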